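Seat the slicing disc on the food processor

ROBOT

A 6-joint arm with a two-finger parallel gripper is mounted at the origin on a cart in front of the work surface, level with it; the furniture and walls round the work are solid. World frame = base frame: x ahead of the robot, y to its left, z up, the work surface at z = 0. Lengths are in mm, angles in rad, forces in N, time in s.
With the tool pointing down it reaches from about 300 to 875 mm from the base axis. Payload 6.4 kg.
Tool frame: the origin (TCP) lies where the fingers leave the gripper's body, on its centre line; the fingertips stand 73 mm ahead of it and the grasp point (between the pads) lies 54 mm ahead of it; z points along the fingers, y is the line along which they close (so a half turn about z gives the same grasp; the last joint's range is limited). The gripper opens to 85 mm and grips with 20 to 120 N. Pads are 22 mm wide; open, the fingers measure 114 mm over their backs; the gripper's body (76 mm by 85 mm) begins 54 mm behind the grasp point. The pads swing forward as they close: fully open they stand 13 mm farther back than shut.
Start: joints at [-1.492, 0.181, 1.607, -0, 1.354, -0.206], TCP at [161.571, -551.848, 303.888] pointing down, gripper open.
Joint ranges: [-2.99, 2.99], [-0.89, 2.07], [0.3, 2.58], [-1.14, 4.28], [0, 2.63], [-3.12, 3.12]. Speed limits (rad/s): [2.57, 2.57, 3.01, 3.14, 3.14, 3.14].

INTERFACE

Orientations are given as a unit quaternion [w, x, y, z].
In Python, from bench import * gives the robot as it stands. The module is installed in compiled form; this text tells all that it offers.
- The arm moves only by the tool jog_arm, never from a script. Its argument "moves" is a list that holds one entry, the list of rows, each a list of 5 numbers: the closure in counts, from 0 (fully open) to 255 (shut), then the shift along the tool's x, y, z in units of 40 mm (1.0 is 40 mm), then the turn about the tool's z in units of 5 degrees (1.0 is 5 degrees). A call has 1 to 8 rows; each row shifts and turns the commanded pose from where the row before left it, along the tool's axes as they then stand; what a row does not reach is not made up. A row lasts 1/10 s, in which the tool goes at most 50 mm and 8.59 degrees, less where a joint would pass 70% of its speed; a pose out of reach is approached as far as the arm can. A call is refused whole if a number of a shift passes 1 or a number of a turn 1, either way. A call with a gripper value outside its range is refused whole. The fingers move at their own pace and stop on an object; "grip_force" is the grip in N (left out, the last holds). Time passes only in rows, so rows that do not move let the fingers close. It gives the time, the measured TCP pose, the force, the opening and the grip force at its end, in the units of the state.
- read_state(): the state, without advancing time (a new reading comes with each control period).
- read_camera(name): name is "scene" or "top" or "wrist"; returns the picture (480x640x3 uint8, blue, green, red); there is no depth.
- camera_params(name): a dict with "fx", "fy", "cx", "cy" (pixels), "k1" (the pictures are not rectified: a ray, as slopes to the right and down, at radius r is drawn at 1 + k1 r^2 times it, then the intrinsics apply), "T" (4x4, takes a point from camera to world coordinates); the wrist camera has in their place "T_tool_cam" (4x4, takes a point from camera to tool coordinates, whose origin is the TCP and whose axes are the flange's). Camera axes: x right, y down, z forward; pixel columns grow to the right and rows downward; lengths in mm; the calibration is good to about 2 mm. A picture is of the moment at which its call begins: read the wrist's pose just before it. camera_params takes no time and is no camera call.
- hand_in(): hands the job in; it is judged then, once.
The state is a dict: "time": time; "joint_positions": joint angles; "joint_velocities": joint speeds; "effort": joint torques, N m; "tool_pos": TCP position; "orientation": TCP orientation; "force": force on the tool from outside, world axes, zero at the start; "moment": the same for the moment, N m; "width": finger opening in mm; "finger_force": force on a finger pad.
Only numpy, scipy, OpenCV 4.12 (cv2) and the standard library are available. Lean on these libraries where they do the work, as an engineer would, in place of code of your own. Each camera call takes 0.05 s, during which the arm holds its last target. There are 200 camera calls.

TASK

The slicing disc lies on the food processor's drive shaft but sits high, because the notch in its black hub is not over the shaft's drive pin. Push the disc round by the side of its black rib with a fingertip, either way, until the notch meets the pin, then press the disc down until it is fully home. Do not grip or lift the disc, keep off its blade, and leave the lid, the two lemons and the honey jar beside the machine where they are.

Things in the scene. Friction and masses are not known exactly. Their poses are not given: they have to be found in the camera images.
- shaft_top (a point): Centre of the top end of the white drive shaft (20 mm thick, upright, its end 141.5 mm above the worktop), seen inside the hub's 22 mm bore; the disc turns about this axis. A red line on the shaft's end points from a round dot towards the drive pin. x axis points from the axis along the pin, z up. The shaft itself does not turn.
- processor: Food processor, fixed, front about towards the robot. White motor base 205 x 190 x 53 mm with a knob and keys in front; on it a clear round bowl, rim 145 mm above the worktop, 178 mm inside diameter, with a white handle on its right (out to 136 mm from the centre). Origin at the centre of its underside, below the shaft; x axis to its back.
- pin (a point): Middle of the steel drive pin, which sticks out level from one side of the shaft: 7 mm thick, reaching 24 mm from the shaft's axis; this point lies on the pin's centre line 18 mm from the axis, 130 mm above the worktop. The pin is hidden under the hub until the notch is over it. x axis along the pin, outwards.
- notch (a point): Middle of the notch in the disc's hub, on the hub's top, 18 mm from the axis. The notch is a slot 12 mm wide, open from the bore out to 24.5 mm from the axis, right through the hub. x axis points outwards along it. Directly above the pin (within about 2 mm sideways) the disc can go down; anywhere else the hub's underside stops on the pin.
- hub_top (a point): Centre of the top of the disc's black hub, on the axis, 152 mm above the worktop at the start, 142 mm when home. The disc: steel plate 162 mm across, 2.5 mm thick; hub 62 mm across, 1.5 mm above the plate and 14 mm below it. The disc stays level and on the shaft's axis, and may be pressed down on the hub, the bare plate or the rib's top.
- rib (a point): Middle of the black finger rib on the plate, for pushing the disc round: an upright bar, 31 to 77 mm from the axis, 12 mm wide, 19 mm high above the plate, straight outwards from the notch. This point is 54 mm from the axis and 9.5 mm above the plate's top (160 mm above the worktop at the start). x axis outwards along the rib, y across it, z up.
- blade: Raised slicing blade, bare steel strip over a slot in the plate, on the side of the disc opposite the rib: 34 to 76 mm from the axis, about 16 mm wide, up to 10 mm above the plate. Origin at its middle, 55 mm from the axis. Not to be touched.
- rib_left: The anticlockwise (seen from above) flank of the rib: 44 mm long, the side face 6 mm from the rib's centre line. Origin at the rib's foot.
- rib_right: The clockwise (seen from above) flank of the rib: 44 mm long, the side face 6 mm from the rib's centre line. Origin at the rib's foot.
- disc_turn (a joint): Angle of the notch from the pin in rad, growing anticlockwise seen from above; 0 or 6.283: the notch is over the pin. It starts between 0.7 and 5.58. It turns freely in either direction against slight friction (about 1 N at the rib) and stays where it is left.
- disc_drop (a joint): How far the disc has gone down on the shaft, in m: 0 at the start, 0.010 fully home against its stop, negative when lifted. A snug fit holds the disc where it is left; once the notch is over the pin, about 2 to 3 N moves it down.
- lid: The food processor's clear lid, 190 mm across, lying on the worktop to the left of the machine, with a feed tube and white pusher, 85 mm high in all. Origin at the centre of its underside. To be left alone.
- lemon_0: A yellow lemon, 78 x 55 x 56 mm, to the right of the machine. Origin at its underside. To be left alone.
- lemon_1: A yellow lemon, 83 x 58 x 58 mm, to the right of the machine. Origin at its underside. To be left alone.
- honey_jar: A honey jar with a red cap, 58 x 62 x 86 mm, to the right of the machine. Origin at its underside. To be left alone.

How it is judged (in metres and radians):
At the end, for the whole second after the job is handed in: The disc is down at least 8.5 mm of its 10 mm travel with its notch on the pin (within 5 mm), at rest, and the lid, both lemons and the honey jar are within 20 mm of where they stood (value of joint disc_drop above 0.0085 m and horizontal distance between notch and pin below 0.005 m and velocity of joint disc_turn between -0.05 and 0.05 rad/s and distance of each of lid, lemon_0, lemon_1, honey_jar from where it was at the start of the episode below 0.02 m); the robot touches nothing.
It fails at once if the disc is lifted more than 4 mm (value of joint disc_drop below -0.004 m).
It fails at once if the rib is gripped (the fingers press on both of its flanks at once) (contact force between the fingers and rib_left above 0.5 N and contact force between the fingers and rib_right above 0.5 N).
It fails at once if the blade is touched (contact force between any of the fingers, the arm and blade above 0.5 N).
It fails at once if the lid, a lemon or the honey jar is moved more than 20 mm (distance of any of lid, lemon_0, lemon_1, honey_jar from where it was at the start of the episode above 0.02 m).
It also fails if it takes over 48 s, if anything falls off the work surface, if the arm or the gripper's body presses on something with over 40 N, if the wrist force passes 120 N, or if a joint passes its speed limit or range.

## Working session

There is one attempt and no reset: what is moved stays moved. The work goes in short steps, Python scripts to look and compute and a tool call to move; the robot and the scene stay as the last step left them, time stands still between calls to the robot, and variables do not carry over. Pictures are saved under pics/ and viewed, at most 10 in all, crops included, and the job is handed in when it is done.

Besides the shell and the picture viewer there is one more tool, called after "Request:" by a JSON object that holds its "op" and its "data", one argument or row to a line. jog_arm: Moves the arm, as the interface text tells. Its arguments: {"type":"object","properties":{"moves":{"type":"array"},"grip_force":{"type":"number"}},"required":["moves"]}

```bash
mkdir -p pics; cat > h.py <<'E'
from bench import *
import numpy as np, cv2
from scipy.spatial.transform import Rotation as R
def toolT(s):
    q=s["orientation"];T=np.eye(4);T[:3,:3]=R.from_quat([q[1],q[2],q[3],q[0]]).as_matrix();T[:3,3]=s["tool_pos"];return T
def camT(n,s=None):
    p=camera_params(n)
    return p,(np.array(p["T"]) if "T" in p else toolT(s)@np.array(p["T_tool_cam"]))
def ray(p,T,uv):
    d=cv2.undistortPoints(np.array([[uv]],float),np.array([[p["fx"],0,p["cx"]],[0,p["fy"],p["cy"]],[0,0,1]]),np.array([p["k1"],0,0,0.]))[0,0]
    return T[:3,3],T[:3,:3]@np.array([d[0],d[1],1])
def onz(p,T,uv,z):
    o,d=ray(p,T,uv);return o+d*(z-o[2])/d[2]
E
python3 - <<'E'
from h import *
for n in("scene","top"):
    cv2.imwrite(f"pics/{n}0.png",read_camera(n));print(n,np.round(camT(n)[1],2).tolist())
s=read_state();print(s);print(camera_params("wrist"))
E
```

```text
scene [[-0.74, -0.39, 0.55, -176.98], [-0.67, 0.45, -0.59, 771.61], [-0.02, -0.8, -0.59, 879.11], [0.0, 0.0, 0.0, 1.0]]
top [[-0.02, -0.99, 0.12, 400.09], [-1.0, 0.02, -0.0, 27.53], [0.0, -0.12, -0.99, 1154.5], [0.0, 0.0, 0.0, 1.0]]
{'time': 0.1, 'joint_positions': array([-1.49226571e+00,  1.81494537e-01,  1.60789611e+00,  5.58002236e-07,
        1.35381032e+00, -2.06283128e-01]), 'joint_velocities': array([-0.00077306, -0.00304916, -0.00263481, -0.00244307, -0.00160381,
        0.00157612]), 'effort': array([ 6.07683342e-04, -4.45874441e+01, -3.52241707e+01, -1.82294580e-04,
        4.13412272e-03, -9.44521815e-06]), 'tool_pos': array([ 161.5584244 , -551.43937453,  303.0642792 ]), 'orientation': array([-8.02496894e-04,  9.89876955e-01,  1.41925925e-01,  5.16032960e-05]), 'force': array([ 0.50880177,  1.04897916, -0.26622905]), 'moment': array([ 0.01590201, -0.03096273,  0.03118738]), 'finger_force': 0.0, 'width': 85.63074576177148}
{'fx': 387.1054209707008, 'fy': 387.1054209707008, 'cx': 321.988991222647, 'cy': 240.68410268233757, 'k1': -0.029616619939552846, 'T_tool_cam': array([[-3.48811560e-04, -9.55342660e-01, -2.95500052e-01,
         7.49639327e+01],
       [ 9.99999930e-01, -2.93068679e-04, -2.32928973e-04,
         6.83736076e-01],
       [ 1.35925175e-04, -2.95500113e-01,  9.55342695e-01,
        -6.92500470e+01],
       [ 0.00000000e+00,  0.00000000e+00,  0.00000000e+00,
         1.00000000e+00]])}
```

View pics/top0.png

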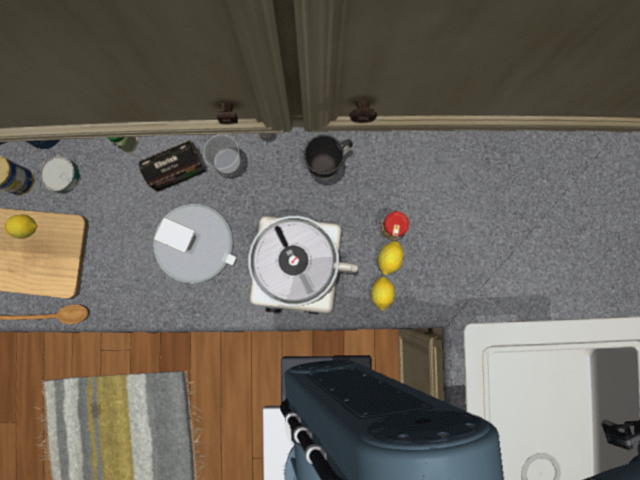

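View pics/scene0.png

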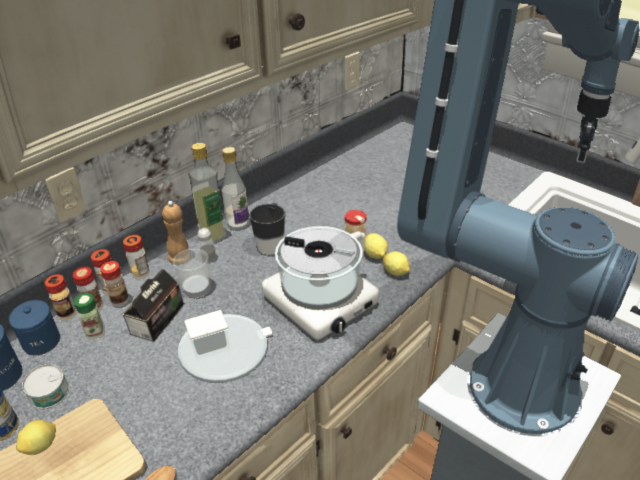

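The top view shows the hub at about (293,260), the rib end at about (280,234), the blade towards the lower right, and the red line inside the bore. I'll zoom in and compute positions next.

```bash
python3 - <<'E'
from h import *
im=cv2.imread("pics/top0.png");c=im[205:315,240:350]
cv2.imwrite("pics/crop0.png",cv2.resize(c,(770,770)[:2],interpolation=cv2.INTER_CUBIC)[85:685])
p,T=camT("top")
hsv=cv2.cvtColor(im,cv2.COLOR_BGR2HSV)
dark=(hsv[...,2]<70).astype(np.uint8);dark[:215]=0;dark[300:]=0;dark[:,:250]=0;dark[:,338:]=0
n,l,st,ce=cv2.connectedComponentsWithStats(dark)
for i in range(1,n):
    if st[i,4]>15: print(st[i],ce[i],np.round(onz(p,T,ce[i],152),1))
red=(((hsv[...,0]<10)|(hsv[...,0]>170))&(hsv[...,1]>90)&(hsv[...,2]>80)).astype(np.uint8)
ys,xs=np.nonzero(red[235:285,270:320]);ys+=235;xs+=270
for x,y in zip(xs,ys):print((x,y),im[y,x],np.round(onz(p,T,(x,y),141.5),1)[:2])
E
```

```text
[276 227  31  47 277] [291.66064982 252.11913357] [494.4  78.7 152. ]
(np.int64(296), np.int64(256)) [ 75  78 132] [487.2  70.4]
(np.int64(295), np.int64(257)) [137 138 227] [485.1  72.5]
(np.int64(296), np.int64(257)) [ 99 103 196] [485.1  70.4]
(np.int64(295), np.int64(258)) [115 116 226] [483.1  72.5]
(np.int64(294), np.int64(259)) [123 124 225] [481.   74.6]
(np.int64(293), np.int64(260)) [129 128 228] [479.   76.7]
(np.int64(292), np.int64(261)) [105 106 230] [477.   78.7]
(np.int64(293), np.int64(261)) [106 108 226] [476.9  76.7]
(np.int64(292), np.int64(262)) [112 114 223] [474.9  78.8]
(np.int64(293), np.int64(262)) [145 144 224] [474.9  76.7]
```

View pics/crop0.png

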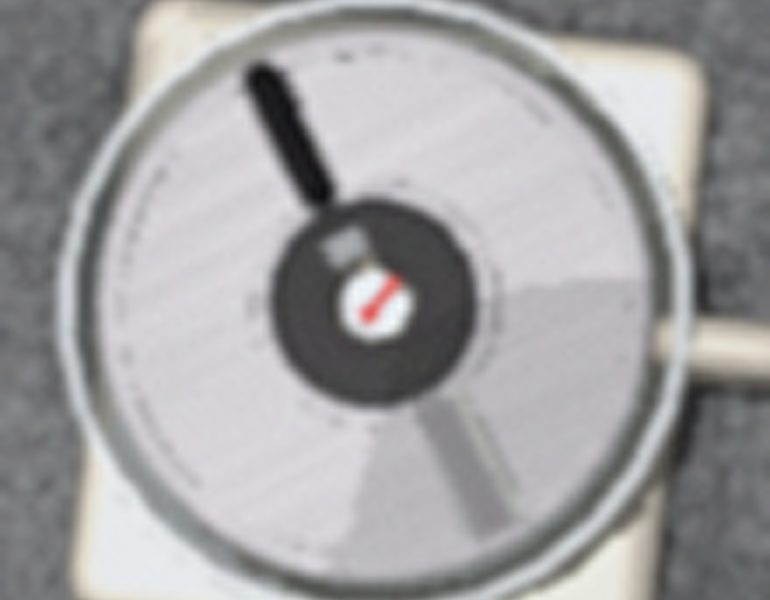

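The rib points at about +26° and the pin (dot to line end) at about −38°, with the axis near (479,77), so the turn needed is about 64° clockwise. I'll move above the disc for a close look.

Request:
{"op": "jog_arm", "data": {
  "moves": [
    [[255,0.84,-0.92,0,0],[255,0.84,-0.92,0,0],[255,0.84,-0.92,0,0],[255,0.84,-0.92,0,0],[255,0.84,-0.92,0,0],[255,0.84,-0.92,0,0],[255,0.84,-0.92,0,0],[255,0.84,-0.92,0,0]]
  ]
}}

```text
time: 0.9
tool_pos: [337.1, -191.8, 303.8]
orientation: [0.0, 0.99, 0.142, 0.0]
force: [1.8, -0.8, 0.2]
width: 0.3
finger_force: 0.0
```

Request:
{"op": "jog_arm", "data": {
  "moves": [
    [[255,0.84,-0.92,0,0],[255,0.84,-0.92,0,0],[255,0.84,-0.92,0,0],[255,0.84,-0.92,0,0],[255,0.84,-0.92,0,0],[255,0.84,-0.92,0,0],[255,0,0,0,0],[255,0,0,0,0]]
  ]
}}

```text
time: 1.7
tool_pos: [468.0, 75.9, 303.3]
orientation: [0.0, 0.99, 0.144, -0.001]
force: [0.1, -0.1, -0.5]
width: -0.0
finger_force: 0.0
```

```bash
cat > look.py <<'E'
from h import *
import sys
n=sys.argv[1]; s=read_state();im=read_camera("wrist");p,T=camT("wrist",s)
cv2.imwrite(f"pics/{n}.png",im);np.save(f"{n}.npy",T)
print(s["time"],s["tool_pos"],s["force"],s["width"]);Tt=toolT(s);print(np.degrees(np.arctan2(Tt[1,0],Tt[0,0])),Tt[2,2])
E
python3 look.py w1
```

```text
1.7 [467.98409819  75.90403358 303.251082  ] [ 0.07784322 -0.10787476 -0.51654818] -0.024643911947723134
16.5114114912334 -0.9999987077735267
```

View pics/w1.png

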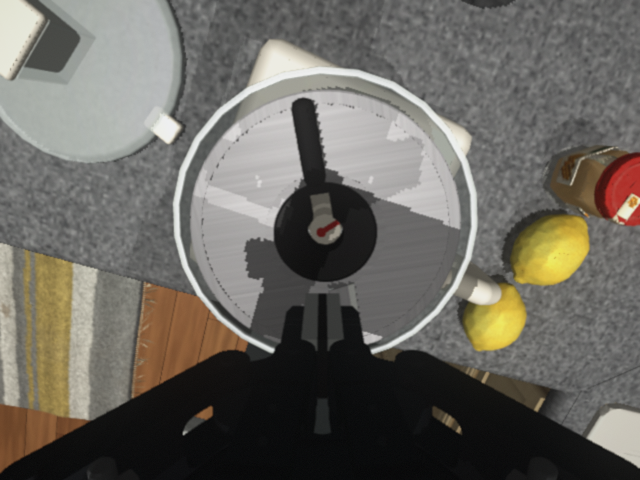

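The wrist view shows the hub at about (325,231), the rib from (303,103) to (316,180), and the red dot at (320,232) with its line ending at (340,222). Next I'll turn these into positions.

```bash
cat > ang.py <<'E'
from h import *
import sys
n=sys.argv[1];cu,cv=int(sys.argv[2]),int(sys.argv[3]); hz=float(sys.argv[4]) if len(sys.argv)>4 else 152
im=cv2.imread(f"pics/{n}.png");p=camera_params("wrist");T=np.load(f"{n}.npy")
hsv=cv2.cvtColor(im,cv2.COLOR_BGR2HSV)
m=(((hsv[...,0]<10)|(hsv[...,0]>170))&(hsv[...,1]>110)&(hsv[...,2]>60)).astype(np.uint8)
w=np.zeros_like(m);cv2.circle(w,(cu,cv),25,1,-1);m&=w
P=np.array([onz(p,T,(x,y),141.5)[:2] for y,x in zip(*np.nonzero(m))])
c=P.mean(0);u,sv,vt=np.linalg.svd(P-c);t=(P-c)@vt[0];wd=abs((P-c)@vt[1]);d=vt[0]
# dot end is the wider one
if wd[t>0].max()>wd[t<0].max(): d=-d;t=-t
print("red n",len(P),"cen",c,"ends",c+d*t.min(),c+d*t.max(),"pin ang",np.degrees(np.arctan2(d[1],d[0])))
# white shaft end + hub outline
g=cv2.cvtColor(im,cv2.COLOR_BGR2GRAY)
a=((g<75)&(hsv[...,1]<120)).astype(np.uint8);a[285:]=0
k=cv2.morphologyEx(a,cv2.MORPH_OPEN,np.ones((3,3),np.uint8))
np.save("dark.npy",k)
cv2.imwrite("pics/dark.png",k*255)
E
python3 ang.py w1 326 228
python3 - <<'E'
from h import *
p=camera_params("wrist");T=np.load("w1.npy")
for nm,uv,z in[("hub L",(274,231),152),("hub R",(377,231),152),("hub T",(326,181),152),("hub B",(326,282),152),("rib tip topL",(293,103),169.5),("rib tip topR",(313,101),169.5),("rib tip mid",(303,98),169.5),("bore",(325,231),141.5),("rib inner L",(304,178),169.5),("rim L",(175,215),145),("rim R",(476,215),145),("rim top",(320,68),145)]:
    print(nm,np.round(onz(p,T,uv,z),1))
E
```

```text
red n 146 cen [479.64687655  75.83702816] ends [474.39161211  80.26287174] [486.29611538  70.23721652] pin ang -40.103189442179236
hub L [472.1 106.1 152. ]
hub R [489.4  47.7 152. ]
hub T [509.2  85.1 152. ]
hub B [449.5  67.2 152. ]
rib tip topL [544.1 112.8 169.5]
rib tip topR [547.8 103.6 169.5]
rib tip mid [547.8 108.7 169.5]
bore [477.8  76.3 141.5]
rib inner L [509.9  97.5 169.5]
rim L [462.7 166.5 145. ]
rim R [514.4  -8.2 145. ]
rim top [566.2 105.5 145. ]
```

```bash
python3 - <<'E'
import cv2
im=cv2.imread("pics/w1.png")[75:295,205:445];cv2.imwrite("pics/w1c.png",cv2.resize(im,None,fx=2.7,fy=2.7,interpolation=cv2.INTER_CUBIC))
E
```

```text
(no output)
```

View pics/w1c.png

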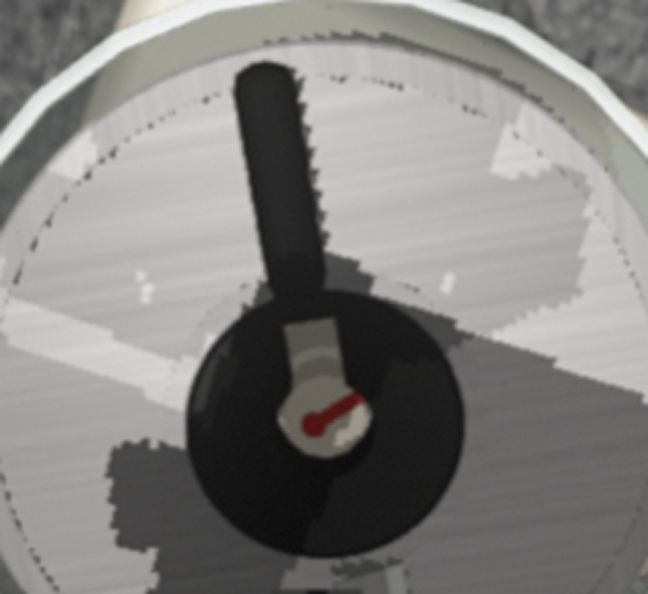

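The crop shows the notch at crop (309,345), the rib directly outward from it, and the red line pointing to the upper right. The points agree: axis about (480,76.5), rib tip at 75 mm and 25.5°, pin at −40°. The turn needed is 65.5° clockwise, so I'll bring the closed fingers down on the rib's left flank.

Request:
{"op": "jog_arm", "data": {
  "moves": [
    [[255,0.77,-0.5,0,0],[255,0.77,-0.5,0,0],[255,0,0,0,-0.9],[255,0,0,0.2,-0.9],[255,0,0,0.6,0],[255,0,0,0.6,0],[255,0,0,0.4,0],[255,0,0,0,0]]
  ]
}}

```text
time: 2.55
tool_pos: [514.5, 128.4, 229.4]
orientation: [-0.0, 0.976, 0.218, -0.003]
force: [-1.0, 0.3, 0.6]
width: -0.0
finger_force: 0.0
```

```bash
python3 look.py w2
```

```text
2.55 [514.45967548 128.41051323 229.42290103] [-0.98074008  0.27236952  0.56808206] -0.008205531921266381
25.143449083546486 -0.9999860196608696
```

View pics/w2.png

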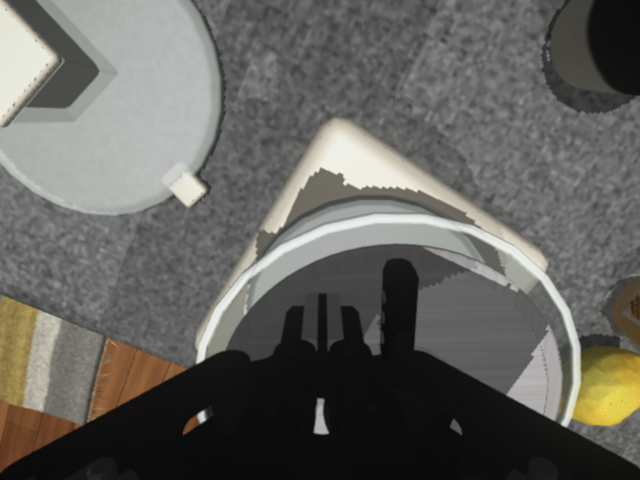

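The picture shows the fingertips at about (325,300), clear of the rib at (400,310) with a gap of about 11 mm. I'll push along the arc.

Request:
{"op": "jog_arm", "data": {
  "moves": [
    [[255,0,0.25,0,0],[255,0.04,0.12,0,1],[255,0.04,0.12,0,1],[255,0.04,0.12,0,1],[255,0.04,0.12,0,1],[255,0.04,0.12,0,1],[255,0.04,0.12,0,1],[255,0.04,0.12,0,1]]
  ]
}}

```text
time: 3.4
tool_pos: [538.3, 89.7, 233.7]
orientation: [-0.0, 0.996, -0.087, 0.001]
force: [-0.3, 0.8, -1.4]
width: 0.0
finger_force: 0.4
```

Request:
{"op": "jog_arm", "data": {
  "moves": [
    [[255,0.04,0.12,0,1],[255,0.04,0.12,0,1],[255,0.04,0.12,0,1],[255,0,0,0,0]]
  ]
}}

```text
time: 3.8
tool_pos: [539.3, 74.3, 233.6]
orientation: [-0.0, 0.977, -0.215, 0.002]
force: [0.6, 0.1, 0.4]
width: 0.2
finger_force: 0.1
```

```bash
python3 look.py w3; python3 - <<'E'
from h import *
s=read_state();T=toolT(s);d=T[:3,:3].T@(s["tool_pos"]-np.array([480,76.5,0]));print("tool-frame pos rel axis",d[:2],s["joint_positions"])
E
```

```text
3.8 [539.26850615  74.29630223 233.5718775 ] [0.59750515 0.05121061 0.36136756] 0.22925250589931384
-24.804440210673356 -0.9999954089888546
tool-frame pos rel axis [ 55.00369289 -23.1338394 ] [-8.04263179e-02  1.86234818e-01  1.75152861e+00 -2.22691168e-04
  1.20133140e+00  1.92064128e+00]
```

View pics/w3.png

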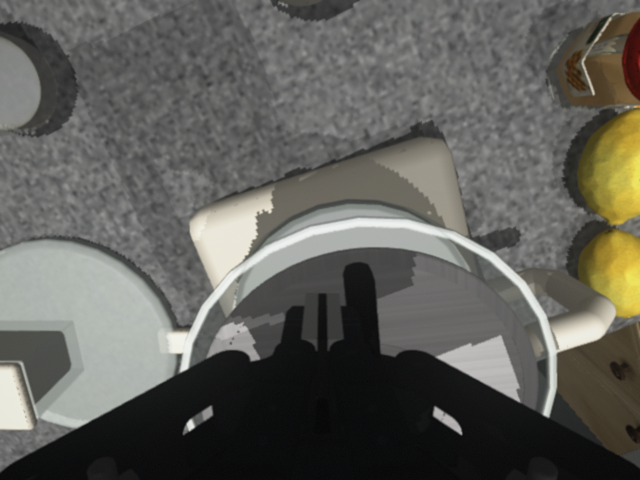

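The rib (top end about (359,265)) now lies against the fingers' right side. I'll compute its angle.

```bash
python3 - <<'E'
from h import *
p=camera_params("wrist")
for n,uv in(("w3",(359,264)),("w2",(401,260))):
    P=onz(p,np.load(n+".npy"),uv,169.5);d=P[:2]-[480,76.5];print(P,np.hypot(*d),np.degrees(np.arctan2(d[1],d[0])))
E
```

```text
[556.36837876  50.64675223 169.5       ] 80.62580042921307 -18.702677471761447
[551.45959914 114.29772493 169.5       ] 80.8402271103717 27.87608187022031
```

About 47° done and about 19° to go. I'll push about 16° more, then back off, rise and look.

Request:
{"op": "jog_arm", "data": {
  "moves": [
    [[255,0.04,0.12,0,1],[255,0.04,0.12,0,1],[255,0.03,0.1,0,0.8],[255,0.01,0.04,0,0.4],[255,0,0,0,0]]
  ]
}}

```text
time: 4.35
tool_pos: [535.3, 59.8, 232.9]
orientation: [-0.0, 0.938, -0.347, 0.001]
force: [-0.0, 0.4, -0.3]
width: -0.2
finger_force: 0.3
```

Request:
{"op": "jog_arm", "data": {
  "moves": [
    [[255,0,-0.4,0,0],[255,0,0,-0.6,0],[255,0,0,-0.6,0],[255,-0.8,0.4,-0.6,0],[255,-0.8,0.4,0,0],[255,0,0,0,0],[255,0,0,0,0]]
  ]
}}

```text
time: 5.05
tool_pos: [475.9, 90.6, 304.4]
orientation: [-0.0, 0.938, -0.347, 0.001]
force: [-0.1, -0.5, 0.3]
width: -0.1
finger_force: 0.0
```

```bash
python3 look.py w4; python3 - <<'E'
import cv2
im=cv2.imread("pics/w4.png")[75:295,205:445];cv2.imwrite("pics/w4c.png",cv2.resize(im,None,fx=2.7,fy=2.7,interpolation=cv2.INTER_CUBIC))
E
```

```text
5.05 [475.94864121  90.57954021 304.36731348] [-0.11158354 -0.47887969  0.32612608] -0.055074393925991
-40.5530157416902 -0.9999992103420292
```

View pics/w4c.png

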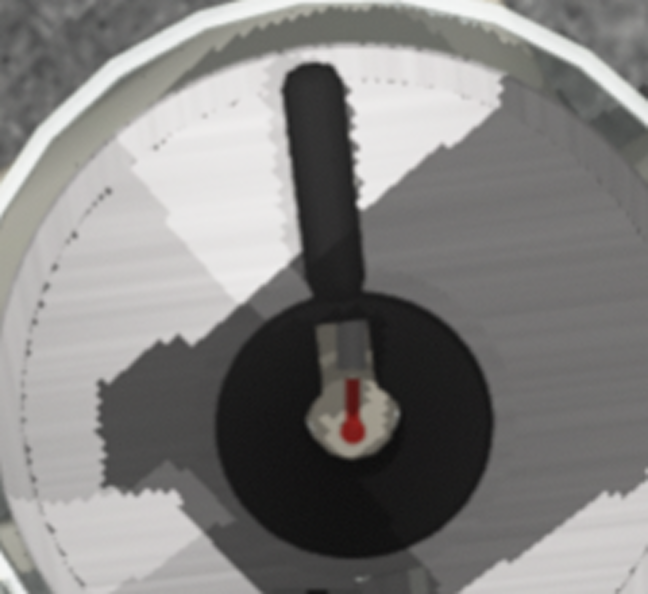

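The crop shows the red line straight up at x=352, the notch at 317–372 (centre 344) and the grey pin at about 337–370. The notch is about 5° short of the pin. I'll compute it.

```bash
python3 ang.py w4 335 227; python3 - <<'E'
from h import *
p=camera_params("wrist");T=np.load("w4.npy")
f=lambda u,v,z:onz(p,T,(205+u/2.7,75+v/2.7),z)[:2]
h=(f(216,424,152)+f(493,424,152))/2;h2=(f(355,292,152)+f(355,557,152))/2
print(h,h2)
c=np.array([h,h2]).mean(0)
for q in(f(313,63,169.5),f(344,322,152)):
    d=q-c;print(np.hypot(*d),np.degrees(np.arctan2(d[1],d[0])))
E
grep -n "" /dev/null; python3 - <<'E'
from h import *
s=read_state();T=toolT(s);d=T[:3,:3].T@(s["tool_pos"]-np.array([480,76.5,0]));print(d[:2])
E
```

```text
red n 135 cen [479.65300265  75.92999983] ends [474.61710673  80.08048679] [486.02643345  70.67714279] pin ang -39.49467987215333
[479.67254462  75.39973955] [478.61662697  76.15066302]
75.31500748975355 -33.62573297461353
23.4815390179791 -34.30838089582548
[-11.38217823  -8.33815519]
```

About 5.5° remain. I'll reverse the retreat and push that much more.

Request:
{"op": "jog_arm", "data": {
  "moves": [
    [[255,0.8,-0.4,0,0],[255,0.8,-0.4,0.6,0],[255,0,0,0.6,0],[255,0,0,0.6,0],[255,0,0.3,0,0],[255,0,0.1,0,0],[255,0.03,0.07,0,0.5],[255,0.02,0.07,0,0.5]]
  ]
}}

```text
time: 5.9
tool_pos: [533.5, 54.2, 233.9]
orientation: [-0.001, 0.921, -0.389, 0.002]
force: [0.4, -0.0, 0.5]
width: 0.2
finger_force: 0.4
```

Request:
{"op": "jog_arm", "data": {
  "moves": [
    [[255,0,0,0,0],[255,0,-0.4,0,0],[255,0,0,-0.6,0],[255,0,0,-0.6,0],[255,-0.8,0.4,-0.6,0],[255,-0.8,0.4,0,0],[255,0,0,0,0],[255,0,0,0,0]]
  ]
}}

```text
time: 6.7
tool_pos: [476.5, 89.5, 305.3]
orientation: [-0.0, 0.922, -0.387, 0.001]
force: [-0.2, -0.5, -0.2]
width: 0.0
finger_force: 0.0
```

```bash
python3 look.py w5; python3 - <<'E'
import cv2
im=cv2.imread("pics/w5.png")[75:295,205:445];cv2.imwrite("pics/w5c.png",cv2.resize(im,None,fx=2.7,fy=2.7,interpolation=cv2.INTER_CUBIC))
E
```

```text
6.7 [476.49413313  89.47522582 305.26068774] [-0.23494408 -0.48818547 -0.17929212] 0.046292673027410684
-45.59579347556473 -0.9999954428186207
```

View pics/w5c.png

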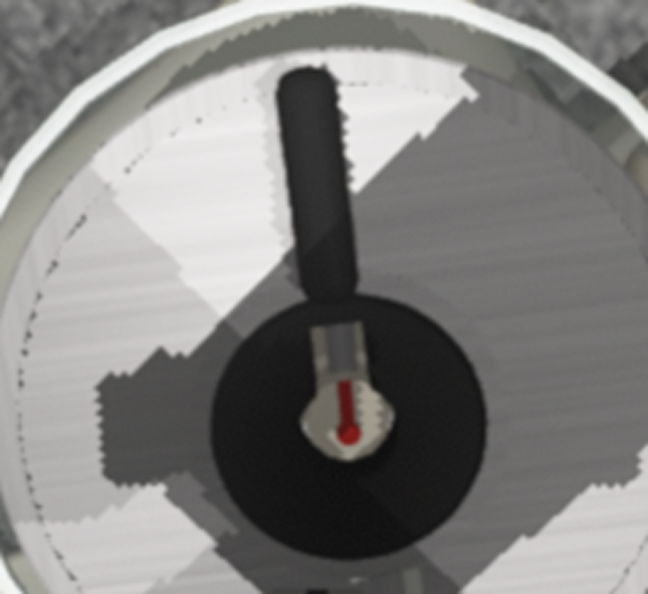

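The grey pin (328–357) now sits centrally in the notch (312–367). I'll press the hub down at its centre.

Request:
{"op": "jog_arm", "data": {
  "moves": [
    [[255,0.3,0.17,0,0],[255,0,0,0.6,0],[255,0,0,0.6,0],[255,0,0,0.6,0],[255,0,0,0.2,0],[255,0,0,0.07,0],[255,0,0,0.07,0],[255,0,0,0,0]]
  ]
}}

```text
time: 7.55
tool_pos: [480.5, 75.8, 219.0]
orientation: [-0.0, 0.922, -0.388, 0.001]
force: [0.4, 0.9, -0.7]
width: -0.1
finger_force: 0.0
```

Request:
{"op": "jog_arm", "data": {
  "moves": [
    [[255,0,0,0.05,0],[255,0,0,0.04,0],[255,0,0,0.03,0],[255,0,0,0,0]]
  ]
}}

```text
time: 7.95
tool_pos: [480.5, 76.0, 214.4]
orientation: [-0.0, 0.922, -0.388, 0.001]
force: [1.5, -1.5, 4.7]
width: -0.1
finger_force: 2.3
```

Request:
{"op": "jog_arm", "data": {
  "moves": [
    [[255,0,0,0.03,0],[255,0,0,0.03,0],[255,0,0,0,0]]
  ]
}}

```text
time: 8.25
tool_pos: [480.7, 76.1, 214.1]
orientation: [-0.0, 0.922, -0.388, 0.001]
force: [-8.5, -0.5, 23.8]
width: 0.0
finger_force: 11.8
```

Contact is firm at a tip height of about 141–142 mm, so the disc should be home. I'll retreat and check.

Request:
{"op": "jog_arm", "data": {
  "moves": [
    [[255,0,0,-0.3,0],[255,0,0,-0.6,0],[255,0,0,-0.6,0],[255,0,0,-0.6,0],[255,-0.3,-0.17,-0.2,0],[255,0,0,0,0],[255,0,0,0,0]]
  ]
}}

```text
time: 8.95
tool_pos: [475.5, 90.0, 301.9]
orientation: [0.0, 0.922, -0.388, -0.001]
force: [-0.2, -0.9, 0.5]
width: -0.1
finger_force: 0.0
```

```bash
python3 look.py w6; python3 - <<'E'
import cv2
im=cv2.imread("pics/w6.png")[75:295,205:445];cv2.imwrite("pics/w6c.png",cv2.resize(im,None,fx=2.7,fy=2.7,interpolation=cv2.INTER_CUBIC))
E
```

```text
8.95 [475.540043    90.04174588 301.94672329] [-0.24981217 -0.87490255  0.51686095] -0.12720727634249657
-45.61056910452352 -0.9999987816474278
```

View pics/w6c.png

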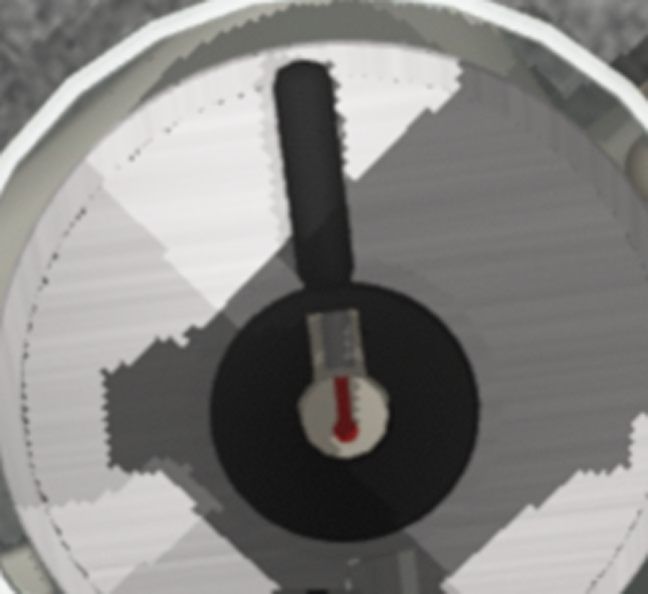

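The shaft end is now flush with the hub and the whole circle is visible around (343,415). The pin is in the notch and the hub appears smaller, which fits about 10 mm of drop. I'm handing in.

```bash
python3 -c "
from bench import *
print(hand_in())"
```

```text
the job is handed in; nothing more can be done
None
```

I turned the disc about 65° clockwise by the rib until the notch met the pin, pressed it down against its stop, checked it by camera and handed the job in; no verdict came back.

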